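# Swap the respirator battery in the charger

### The job

Swap the respirator batteries: the spent one (red gauge) stands behind the two disinfectant bottles, so move both bottles over into the steel tray before you fetch it. Take the charged battery (green gauge) out of the charger and stand it in the yellow tray, push the spent one fully home in the charger, and only then put each bottle back on its own drip dish, the pump bottle on the blue one and the green-capped bottle on the green one. Set everything down upright without letting it drop, and do not knock over the pen cup.

Things in the scene. Friction and masses are not known exactly. Their poses are not given: they have to be found in the camera images.
- pump_bottle: hand-rub pump bottle: clear, broad blue label, black pump; 52 mm diameter, straight-sided from the base to 95 mm, 136 mm high (pump collar 32 mm wide, nozzle reaching 25 mm out along its +x near the top); about 0.2 kg. Origin: centre of its underside, z up. At the start it stands on the blue dish.
- cap_bottle: surface-disinfectant bottle: white round bottle with a green label band and a green cap 31 mm wide, 52 mm diameter, straight-sided from the base to 98 mm, 130 mm high; about 0.2 kg. Origin: centre of its underside, z up. At the start it stands on the green dish.
- empty_pack: spent battery pack: dark grey block 92 mm long (its x) x 34 mm (its y) x 62 mm high (z), a red gauge window on top; about 0.3 kg. Origin: centre of its underside, z up. At the start it stands on the 3 mm thick grey mat right behind the two bottles (seen from the robot), some 30 to 50 mm clear of them, its long side towards them.
- charged_pack: charged battery pack: the same 92 (x) x 34 (y) x 62 mm (z) block, about 0.3 kg, with a green gauge window on its top. Origin: centre of its underside, z up. At the start it stands home in the charger's bay, its long side along the bay, its top 76 mm above the desk.
- charger: battery charger, fixed: grey base about 145 x 96 mm. Origin: centre of its underside. On it, centred and long along its x, an open-topped bay for one pack: floor 14 mm above the desk, inside 98 x 38 mm (2 to 3 mm play each side), walls to 30 mm, lips flared outwards to 38 mm high. A pack that is home rests on the bay floor, its top at 76 mm, either way round; no catch, straight in and out.
- yellow_tray: yellow plastic tray, fixed, 130 mm (x) x 190 mm (y), rim 22 mm high, wall and floor 3 mm. Origin: centre of its underside.
- steel_tray: steel instrument tray, fixed, the side area for both bottles: 130 mm (x) x 220 mm (y), rim 18 mm high, wall and floor 2 mm. Origin: centre of its underside.
- blue_dish: round blue drip dish, fixed: 82 mm outside, 76 mm inside the rim, rim 7 mm high, floor 3 mm thick. Origin: centre of its underside, 3 mm above the desk (on the grey mat).
- green_dish: round green drip dish, fixed, of the same size as the blue one, beside it on the mat.
- pen_cup: black pen cup with pens and orange scissors standing in it, 72 mm diameter, 95 mm high, 150 mm over the pens, loose; not part of the job. Origin: centre of its underside, z up.

How it is judged:
On the way, in this order (a step that is already met when the one before it is completed fails the run):
1. both bottles stand upright in the steel tray, let go and at rest (x of pump_bottle in the frame of steel_tray between -0.063 and 0.063 m and y of pump_bottle in the frame of steel_tray between -0.108 and 0.108 m and z of pump_bottle in the frame of steel_tray between 0 and 0.006 m and angle between each of pump_bottle, cap_bottle's own z axis and vertical below 0.1 rad and x of cap_bottle in the frame of steel_tray between -0.063 and 0.063 m and y of cap_bottle in the frame of steel_tray between -0.108 and 0.108 m and z of cap_bottle in the frame of steel_tray between 0 and 0.006 m and linear speed of each of pump_bottle, cap_bottle below 0.02 m/s and angular speed of each of pump_bottle, cap_bottle below 0.2 rad/s and contact force between the fingers and pump_bottle below 0.3 N and contact force between the fingers and cap_bottle below 0.3 N), for 0.2 s.
2. the spent battery is fully home in the charger and let go, both bottles still in the steel tray (x of empty_pack in the frame of charger between -0.006 and 0.006 m and y of empty_pack in the frame of charger between -0.006 and 0.006 m and z of empty_pack in the frame of charger between 0.01 and 0.0175 m and angle between each of empty_pack, pump_bottle, cap_bottle's own z axis and vertical below 0.1 rad and angle between the x axis of empty_pack and the x axis of charger, either way round below 0.12 rad and contact force between the fingers and empty_pack below 0.3 N and linear speed of empty_pack below 0.02 m/s and angular speed of empty_pack below 0.2 rad/s and x of pump_bottle in the frame of steel_tray between -0.063 and 0.063 m and y of pump_bottle in the frame of steel_tray between -0.108 and 0.108 m and z of pump_bottle in the frame of steel_tray between 0 and 0.006 m and x of cap_bottle in the frame of steel_tray between -0.063 and 0.063 m and y of cap_bottle in the frame of steel_tray between -0.108 and 0.108 m and z of cap_bottle in the frame of steel_tray between 0 and 0.006 m), for 0.2 s.
At the end, for the whole second after the job is handed in: Red-gauge pack upright and home in the charger (within 4 mm of the bay floor), green-gauge pack upright on the yellow tray's floor, each bottle upright and flat inside the rim of its own dish (centre within 14 mm; pump: blue, green cap: green), pen cup standing; all let go and at rest (x of empty_pack in the frame of charger between -0.006 and 0.006 m and y of empty_pack in the frame of charger between -0.006 and 0.006 m and z of empty_pack in the frame of charger between 0.01 and 0.0175 m and angle between each of empty_pack, pump_bottle, cap_bottle, charged_pack's own z axis and vertical below 0.1 rad and angle between the x axis of empty_pack and the x axis of charger, either way round below 0.12 rad and horizontal distance between pump_bottle and blue_dish below 0.014 m and z of pump_bottle in the frame of blue_dish between 0 and 0.006 m and horizontal distance between cap_bottle and green_dish below 0.014 m and z of cap_bottle in the frame of green_dish between 0 and 0.006 m and x of charged_pack in the frame of yellow_tray between -0.062 and 0.062 m and y of charged_pack in the frame of yellow_tray between -0.092 and 0.092 m and z of charged_pack in the frame of yellow_tray between 0 and 0.007 m and linear speed of each of pump_bottle, cap_bottle, empty_pack, charged_pack below 0.02 m/s and angular speed of each of pump_bottle, cap_bottle, empty_pack, charged_pack below 0.2 rad/s and angle between pen_cup's own z axis and vertical below 0.3 rad); the robot touches nothing.
It fails at once if a bottle is tipped over (tilted by more than 0.6 rad) (angle between any of pump_bottle, cap_bottle's own z axis and vertical above 0.6 rad).
It fails at once if the pen cup is tilted by more than 0.3 rad (angle between pen_cup's own z axis and vertical above 0.3 rad).
It fails at once if a bottle or battery is let fall (faster than 0.6 m/s with no finger on it: a drop of some 20 mm or more) ((linear speed of pump_bottle above 0.6 m/s and contact force between the fingers and pump_bottle below 0.05 N) or (linear speed of cap_bottle above 0.6 m/s and contact force between the fingers and cap_bottle below 0.05 N) or (linear speed of empty_pack above 0.6 m/s and contact force between the fingers and empty_pack below 0.05 N) or (linear speed of charged_pack above 0.6 m/s and contact force between the fingers and charged_pack below 0.05 N)).
It also fails if it takes over 138 s, if anything falls off the work surface, if the arm or the gripper's body presses on something with over 40 N, if the wrist force passes 120 N, or if a joint passes its speed limit or range.

### The arm

A 6-joint arm with a two-finger parallel gripper is mounted at the origin on the work surface. World frame = base frame: x ahead of the robot, y to its left, z up, the work surface at z = 0. Lengths are in m, angles in rad, forces in N, time in s.
With the tool pointing down it reaches from about 0.35 to 0.775 m from the base axis. Payload 5.5 kg.
Tool frame: the origin (TCP) lies midway between the tips of the shut fingers; the grasp point (between the pads) lies 19 mm behind it; z points along the fingers, y is the line along which they close (so a half turn about z gives the same grasp; the last joint's range is limited). The gripper opens to 85 mm and grips with 20 to 120 N. Pads are 22 mm wide; open, the fingers measure 114 mm over their backs; the gripper's body (76 mm by 85 mm) begins 54 mm behind the grasp point. The pads swing forward as they close: fully open they stand 13 mm farther back than shut.
Start: joints at [1.118, 0.313, 0.046, 1.304, 0, 1.431], TCP at [0.177, 0.547, 0.231] pointing down, gripper open.
Joint ranges: [-2.76, 2.76], [-0.86, 1.69], [-1.03, 1.26], [-2.2, 2.34], [-1.47, 1.5], [-3.14, 3.14]. Speed limits (rad/s): [2.57, 2.57, 3.14, 3.14, 3.14, 3.14].

### API

Orientations are given as a rotation vector (axis times angle).
In Python, from rig import bot gives the robot as it stands. The module is installed in compiled form; this text tells all that it offers.
- The arm moves only by the tool send_rows, never from a script. Its argument "steps" is one flat list of numbers, 5 for each row, row after row: the opening, from 0 (shut) to 1 (fully open), then the shift along the tool's x, y, z in mm, then the turn about the tool's z in degrees. A call has 1 to 8 rows; each row shifts and turns the commanded pose from where the row before left it, along the tool's axes as they then stand; what a row does not reach is not made up. A row lasts 1/8 s, in which the tool goes at most 62.5 mm and 10.7 degrees, less where a joint would pass 70% of its speed; a pose out of reach is approached as far as the arm can. A call with a gripper value outside its range is refused whole. The fingers move at their own pace and stop on an object; "squeeze" is the grip in N (left out, the last holds). Time passes only in rows, so rows that do not move let the fingers close. It gives the time, the measured TCP pose, the force, the opening and the grip force at its end, in the units of the state.
- bot.get_state(): the state, without advancing time (a new reading comes with each control period).
- bot.camera(name): name is "scene" or "top"; returns a dict with "frame" (384x512x3 uint8, red, green, blue), "fx", "fy", "cx", "cy" (pixels), "rvec" (rotation vector, rad) and "tvec" (3), from world to camera coordinates, as OpenCV has them. Camera axes: x right, y down, z forward; pixel columns grow to the right and rows downward; lengths in m; the calibration is good to about 2 mm. A picture is of the moment at which its call begins. There is no depth.
- bot.close_job(): hands the job in; it is judged then, once.
The state is a dict: "time_s": time; "joints": joint angles; "joint_velocities": joint speeds; "joint_torque": joint torques, N m; "tcp_pos": TCP position; "tool_rot": TCP orientation; "force": force on the tool from outside, world axes, zero at the start; "wrist_torque": the same for the moment, N m; "gripper_width": finger opening in m; "grasp_force": force on a finger pad.
Only numpy, scipy, OpenCV 4.12 (cv2) and the standard library are available. Lean on these libraries where they do the work, as an engineer would, in place of code of your own. Each camera call takes 0.05 s, during which the arm holds its last target. There are 200 camera calls.

## Working session

There is one attempt and no reset: what is moved stays moved. The work goes in short steps, Python scripts to look and compute and a tool call to move; the robot and the scene stay as the last step left them, time stands still between calls to the robot, and variables do not carry over. Pictures are saved under pics/ and viewed, at most 14 in all, crops included, and the job is handed in when it is done.

Besides the shell and the picture viewer there is one more tool, called after "Emit:" in YAML: its name, and indented under it one key for each argument. send_rows: Moves the arm, as the interface text tells. Its arguments: {"type":"object","properties":{"steps":{"type":"array"},"squeeze":{"type":"number"}},"required":["steps"]}

```bash
mkdir -p pics; cat > h.py <<'E'
import numpy as np,cv2
from rig import bot
def cam(n):
    c=bot.camera(n); R=cv2.Rodrigues(np.array(c["rvec"],float))[0]; t=np.array(c["tvec"],float).ravel()
    return c,R,t
def back(c,R,t,u,v,z):
    d=R.T@np.array([(u-c["cx"])/c["fx"],(v-c["cy"])/c["fy"],1]); o=-R.T@t
    return o+d*(z-o[2])/d[2]
def proj(c,R,t,p):
    q=R@np.array(p,float)+t; return np.array([c["fx"]*q[0]/q[2]+c["cx"],c["fy"]*q[1]/q[2]+c["cy"]])
def save(c,name,box=None,s=1):
    f=c["frame"][:,:,::-1]
    if box: f=f[box[1]:box[3],box[0]:box[2]]
    cv2.imwrite("pics/"+name,cv2.resize(f,None,fx=s,fy=s,interpolation=cv2.INTER_CUBIC))
E
python3 - <<'E'
from h import *
for n in("top","scene"):
    c,R,t=cam(n); save(c,n+"0.png",None,1.56); print(n,c["fx"],c["cx"],c["cy"],-R.T@t,R.round(3).tolist())
s=bot.get_state();print(s)
E
```

```text
top 446.7658440233738 243.31471713142645 194.46292245344728 [ 0.37565226 -0.01073412  1.07810652] [[0.009, -1.0, -0.015], [-0.985, -0.006, -0.175], [0.175, 0.016, -0.984]]
scene 381.1265738037775 257.9702464099024 190.1573308668261 [ 1.22914647 -0.25812154  0.53222945] [[0.35, 0.936, 0.023], [0.529, -0.177, -0.83], [-0.773, 0.303, -0.558]]
{'time_s': 0.1, 'joints': array([ 1.11843418e+00,  3.13945751e-01,  4.50822337e-02,  1.30357218e+00,
       -1.51991871e-06,  1.43121934e+00]), 'joint_velocities': array([-3.98432293e-05, -1.91621058e-03, -4.03224627e-04,  4.29351677e-04,
        4.38805005e-04,  2.09964378e-04]), 'joint_torque': array([ 2.22480288e-03, -4.81723881e+01,  2.99243242e+01,  1.26881845e-02,
       -1.15891380e-04, -1.18464396e-06]), 'tcp_pos': array([0.17673238, 0.54669511, 0.23048215]), 'tool_rot': array([-4.89246981e-01, -3.10277953e+00,  2.46346762e-03]), 'force': array([-0.30827879,  0.69575199,  0.00417408]), 'wrist_torque': array([-0.00534635, -0.00757256,  0.02648774]), 'grasp_force': 0.0, 'gripper_width': 0.08530215451280321}
```

View pics/top0.png

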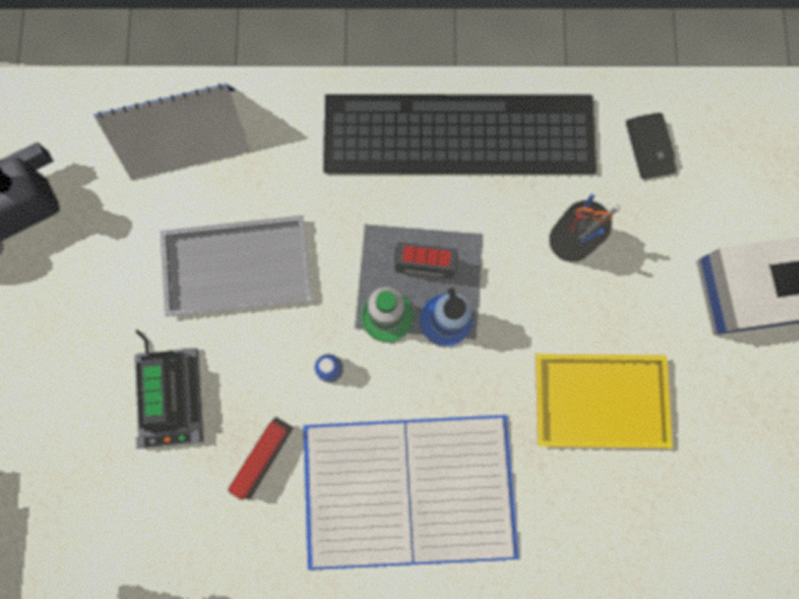

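View pics/scene0.png

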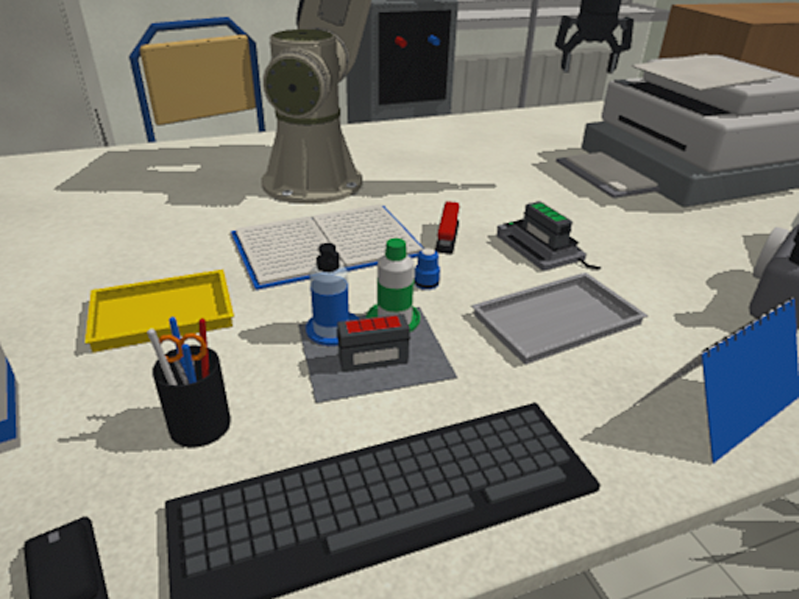

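The top view shows red pack at (426,260), cap bottle (386,305), pump bottle (450,310), steel tray around (237,266), charger (170,395), yellow tray (603,402) and pen cup (583,230), all in 1.56x pixels. The scene view agrees. I'll enlarge crops of the key objects.

```bash
python3 - <<'E'
from h import *
c,R,t=cam("top")
f=c["frame"][:,:,::-1]
cv2.imwrite("pics/a.png",np.hstack([cv2.resize(f[135:225,225:315],None,fx=6,fy=6,interpolation=cv2.INTER_CUBIC)]))
cv2.imwrite("pics/b.png",cv2.resize(f[205:295,75:165],None,fx=6,fy=6,interpolation=cv2.INTER_CUBIC))
E
```

```text
(no output)
```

View pics/a.png

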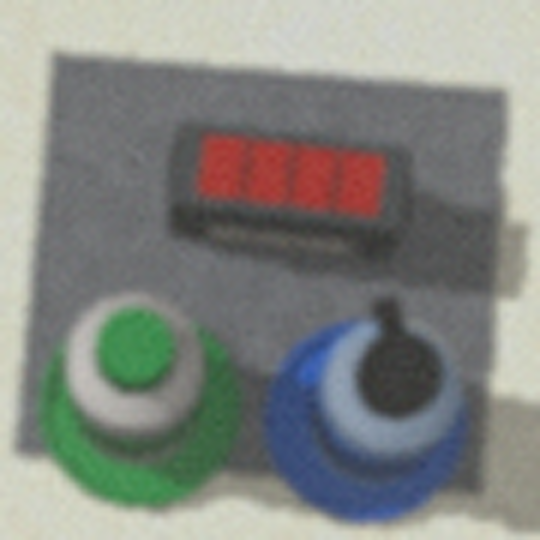

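View pics/b.png

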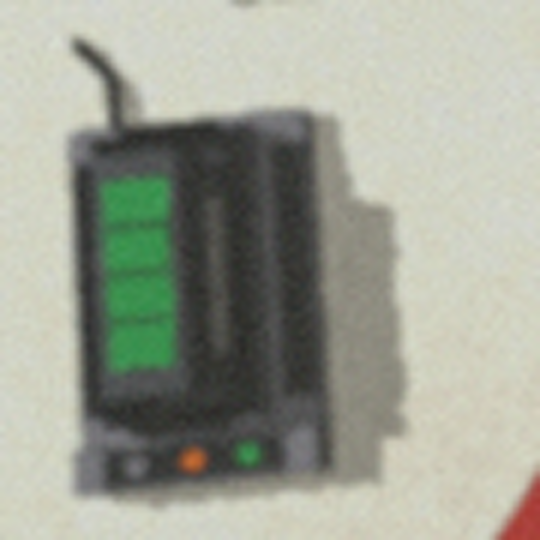

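```bash
python3 - <<'E'
from h import *
c,R,t=cam("top")
def P(u,v,z,x0,y0,s=6): return back(c,R,t,(u+.5)/s-.5+x0,(v+.5)/s-.5+y0,z)
def show(n,p): print(n,(p[:2]*1000).round(1))
for n,pts in {"red":[(203,135),(385,155),(380,217),(197,195)]}.items():
    q=np.array([P(u,v,.065,225,135) for u,v in pts]); show(n,q.mean(0)); d=q[1]+q[2]-q[0]-q[3]; print(np.degrees(np.arctan2(d[1],d[0])),np.linalg.norm(d)/2)
for nm,pt,z in[("gdish",(141,406),.01),("bdish",(367,420),.01),("capL",(40,406),.01),("capR",(243,406),.01),("cap",(137,348),.136),("pump",(398,375),.142),("nozzle",(385,303),.138)]:
    show(nm,P(*pt,z,225,135))
q=np.array([P(u,v,.076,75,205) for u,v in[(100,180),(168,177),(180,368),(108,372)]]); show("green",q.mean(0)); d=q[0]+q[1]-q[2]-q[3]; print(np.degrees(np.arctan2(d[1],d[0])),np.linalg.norm(d)/2)
q=np.array([P(u,v,.012,75,205) for u,v in[(70,130),(313,110),(325,478),(75,492)]]); show("charger",q.mean(0)); print((q[:,:2]*1000).round(0).tolist())
d=q[0]+q[1]-q[2]-q[3]; print(np.degrees(np.arctan2(d[1],d[0])))
for n,pts,z in[("steel",[(162,232),(303,217),(312,303),(166,315)],.018),("yellow",[(536,355),(666,355),(671,447),(539,446)],.022)]:
    q=np.array([back(c,R,t,u/1.56,v/1.56,z) for u,v in pts]); show(n,q.mean(0)); print((q[:,:2]*1000).round(0).tolist())
for n,pt,z in[("cupbase",(577,245),.05)]: show(n,back(c,R,t,pt[0]/1.56,pt[1]/1.56,z))
# cross-check in scene
c,R,t=cam("scene"); sc=1.5625
for n,pt,z in[("red",(373,325),.065),("capS",(397,245),.136),("green",(548,212),.076)]: show("scene "+n,back(c,R,t,pt[0]/sc,pt[1]/sc,z))
E
```

```text
red [628.5 -62.8]
-96.44324256162366 0.07121841712433824
gdish [546.2  -4.9]
bdish [541.1 -95.9]
capL [545.9  35.9]
capR [546.5 -46. ]
cap [547.1  -4. ]
pump [536.9 -96.5]
nozzle [563.6 -92.4]
green [424.7 330.6]
6.808273993624119 0.07146206426613999
charger [417.5 329.1]
[[485.0, 384.0], [494.0, 287.0], [349.0, 274.0], [343.0, 372.0]]
4.932113921957009
steel [621.3 232.3]
[[676.0, 352.0], [702.0, 129.0], [564.0, 111.0], [543.0, 337.0]]
yellow [ 418.2 -328.6]
[[485.0, -231.0], [487.0, -427.0], [351.0, -426.0], [350.0, -231.0]]
cupbase [ 649.9 -292.1]
scene red [630.6 -64.8]
scene capS [557.4  -6. ]
scene green [425.8 327.2]
```

Both views agree within a few mm and the sizes fit: the gauge is 71 mm, the charger about 145x97 and the trays match. I'll turn the tool to yaw 180° (tool x = -X, y = +Y, z = down) and move over the cap bottle.

Emit:
send_rows:
  steps: [1,0,0,0,-9,1,0,0,0,-8.9,1,-30,-46,0,0,1,-31,-46,0,0,1,-31,-46,0,0,1,-31,-46,0,0,1,-31,-46,0,0,1,-31,-46,0,0]
  squeeze: 40

```text
time_s: 1.25
tcp_pos: [0.3626, 0.2695, 0.2314]
tool_rot: [0.0, 3.141, 0.001]
force: [0.9, 0.7, 0.6]
gripper_width: 0.0858
grasp_force: 0.0
```

Emit:
send_rows:
  steps: [0.85,-31,-46,0,0,0.85,-31,-46,0,0,0.85,-31,-46,0,0,0.85,-31,-46,0,0,0.85,-31,-46,0,0,0.85,-30,-46,0,0,0.85,0,0,0,0,0.85,0,0,0,0]

```text
time_s: 2.25
tcp_pos: [0.5462, -0.0049, 0.2309]
tool_rot: [-0.002, -3.14, -0.001]
force: [0.2, 0.5, 0.3]
gripper_width: 0.0728
grasp_force: 0.0
```

Emit:
send_rows:
  steps: [0.85,0,0,50,0,0.85,0,0,50,0,0.85,0,0,35,0,0.85,0,0,18,0,0.85,0,0,10,0,0.85,0,0,0,0,0,0,0,0,0,0,0,0,0,0]

```text
time_s: 3.25
tcp_pos: [0.5478, -0.0049, 0.0697]
tool_rot: [0.0, 3.139, 0.0]
force: [0.3, 1.0, 3.5]
gripper_width: 0.0505
grasp_force: 42.2
```

Emit:
send_rows:
  steps: [0,0,0,0,0,0,0,0,0,0,0,0,0,0,0]

```text
time_s: 3.62
tcp_pos: [0.5479, -0.0049, 0.0697]
tool_rot: [0.0, 3.139, 0.001]
force: [0.4, 1.2, 6.1]
gripper_width: 0.0506
grasp_force: 42.4
```

Emit:
send_rows:
  steps: [0,0,0,-15,0,0,0,0,-35,0,0,-9,40,-20,0,0,-12,50,0,0,0,-12,50,0,0,0,-12,50,0,0,0,-12,50,0,0,0,-11,47,0,0]

```text
time_s: 4.62
tcp_pos: [0.615, 0.2835, 0.1389]
tool_rot: [0.001, 3.141, -0.0]
force: [0.6, -0.6, -0.5]
gripper_width: 0.0508
grasp_force: 42.2
```

Emit:
send_rows:
  steps: [0,0,0,0,0,0,0,0,30,0,0,0,0,25,0,0,0,0,10,0,0,0,0,0,0]

```text
time_s: 5.25
tcp_pos: [0.6144, 0.281, 0.073]
tool_rot: [-0.002, -3.14, 0.001]
force: [0.4, 0.3, -2.4]
gripper_width: 0.0508
grasp_force: 42.4
```

Emit:
send_rows:
  steps: [0,0,0,4,0,0,0,0,2,0,0,0,0,0,0]

```text
time_s: 5.62
tcp_pos: [0.615, 0.282, 0.0677]
tool_rot: [0.001, 3.141, 0.0]
force: [-0.8, 0.8, -1.5]
gripper_width: 0.0505
grasp_force: 42.4
```

Emit:
send_rows:
  steps: [0,0,0,1,0,0,0,0,1,0,0,0,0,0.5,0,0,0,0,0,0]

```text
time_s: 6.12
tcp_pos: [0.6151, 0.2821, 0.0657]
tool_rot: [0.001, 3.141, 0.001]
force: [-2.0, -0.8, 5.2]
gripper_width: 0.051
grasp_force: 43.0
```

Emit:
send_rows:
  steps: [0.85,0,0,0,0,0.85,0,0,0,0,0.85,0,0,0,0,0.85,0,0,-20,0,0.85,0,0,-45,0,0.85,0,0,-50,0,0.85,6,-30,0,0,0.85,10,-50,0,0]

```text
time_s: 7.12
tcp_pos: [0.5995, 0.2025, 0.1806]
tool_rot: [-0.004, 3.139, 0.001]
force: [0.5, -0.6, -1.0]
gripper_width: 0.0724
grasp_force: 0.0
```

Emit:
send_rows:
  steps: [0.85,10,-50,0,0,0.85,10,-50,0,0,0.85,10,-50,0,0,0.85,10,-50,0,0,0.85,10,-50,0,0,0.85,10,-48,0,0,0.85,0,0,0,0,0.85,0,0,0,0]

```text
time_s: 8.12
tcp_pos: [0.5387, -0.0959, 0.1797]
tool_rot: [0.002, 3.142, 0.001]
force: [0.7, 1.5, -0.4]
gripper_width: 0.0725
grasp_force: 0.0
```

Emit:
send_rows:
  steps: [0.85,0,0,40,0,0.85,0,0,36,0,0.85,0,0,20,0,0.85,0,0,10,0,0.85,0,0,0,0,0.85,0,0,0,0]

```text
time_s: 8.88
tcp_pos: [0.5396, -0.0958, 0.0748]
tool_rot: [-0.001, 3.14, -0.001]
force: [-0.5, -0.3, -0.1]
gripper_width: 0.0725
grasp_force: 0.0
```

Emit:
send_rows:
  steps: [0,0,0,0,0,0,0,0,0,0,0,0,0,0,0,0,0,0,0,0]

```text
time_s: 9.38
tcp_pos: [0.5398, -0.0966, 0.0751]
tool_rot: [0.001, 3.139, -0.002]
force: [-0.4, -0.6, 6.0]
gripper_width: 0.0506
grasp_force: 41.3
```

Emit:
send_rows:
  steps: [0,0,0,-15,0,0,0,0,-35,0,0,-12,38,-20,0,0,-15,48,0,0,0,-15,48,0,0,0,-15,48,0,0,0,-15,48,0,0,0,-14,48,0,0]

```text
time_s: 10.38
tcp_pos: [0.6247, 0.1836, 0.144]
tool_rot: [-0.001, -3.141, -0.0]
force: [-0.4, -0.3, -3.0]
gripper_width: 0.0508
grasp_force: 42.5
```

Emit:
send_rows:
  steps: [0,0,0,0,0,0,0,0,30,0,0,0,0,25,0,0,0,0,13,0,0,0,0,3,0,0,0,0,0,0]

```text
time_s: 11.12
tcp_pos: [0.6253, 0.1817, 0.0736]
tool_rot: [0.001, 3.141, 0.0]
force: [0.6, -0.5, -2.6]
gripper_width: 0.0505
grasp_force: 42.7
```

Expected contact is at about TCP 0.071.

Emit:
send_rows:
  steps: [0,0,0,1,0,0,0,0,1,0,0,0,0,0.7,0,0,0,0,0,0]

```text
time_s: 11.62
tcp_pos: [0.6256, 0.182, 0.0712]
tool_rot: [0.001, 3.14, 0.0]
force: [0.2, -1.0, 3.8]
gripper_width: 0.0507
grasp_force: 43.2
```

Emit:
send_rows:
  steps: [0.85,0,0,0,0,0.85,0,0,0,0,0.85,0,0,0,0,0.85,0,0,-20,0,0.85,0,0,-45,0,0.85,0,0,-45,0,0.7,25,18,0,0,0.7,44,33,0,0]

```text
time_s: 12.62
tcp_pos: [0.5569, 0.2327, 0.1806]
tool_rot: [0.005, 3.139, 0.001]
force: [0.2, 1.1, 0.0]
gripper_width: 0.0599
grasp_force: 0.0
```

Emit:
send_rows:
  steps: [0.7,44,33,0,0,0.7,44,33,0,0,0.7,44,32,0,0,0.7,0,0,0,-6,0.7,0,0,0,0,0.7,0,0,0,0]

```text
time_s: 13.38
tcp_pos: [0.4243, 0.3309, 0.1801]
tool_rot: [-0.16, 3.137, 0.0]
force: [0.7, -0.4, -0.1]
gripper_width: 0.0597
grasp_force: 0.0
```

```bash
python3 - <<'E'
from h import *
c,R,t=cam("top"); save(c,"top1.png",None,1.56)
E
```

```text
(no output)
```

View pics/top1.png

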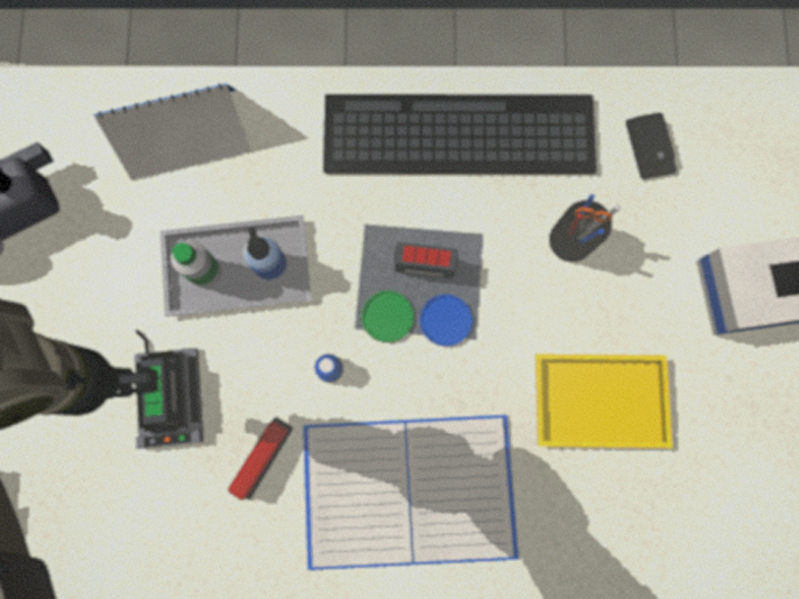

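Both bottles stand upright in the steel tray (cap at (183,252), pump at (258,245)), and the pump bottle is clear of the dishes. Now I'll descend on the charged pack.

Emit:
send_rows:
  steps: [0.7,0,0,40,0,0.7,0,0,40,0,0.7,0,0,30,0,0.7,0,0,18,0,0.7,0,0,8,0,0.7,0,0,0,0,0,0,0,0,0,0,0,0,0,0]

```text
time_s: 14.42
tcp_pos: [0.4249, 0.3304, 0.0452]
tool_rot: [-0.163, 3.135, -0.002]
force: [1.7, -4.6, 3.3]
gripper_width: 0.0334
grasp_force: 40.6
```

Emit:
send_rows:
  steps: [0,0,0,0,0,0,0,0,0,0,0,0,0,0,0]

```text
time_s: 14.8
tcp_pos: [0.4249, 0.3304, 0.0452]
tool_rot: [-0.163, 3.135, -0.002]
force: [1.4, -5.2, 4.8]
gripper_width: 0.0335
grasp_force: 40.8
```

Emit:
send_rows:
  steps: [0,0,0,-10,0,0,0,0,-25,0,0,0,0,-35,0,0,0,0,-20,0,0,3,-25,0,0,0,5.7,-50,0,0,0,5.7,-50,0,0,0,5.7,-50,0,0]

```text
time_s: 15.8
tcp_pos: [0.4219, 0.1542, 0.1346]
tool_rot: [-0.165, 3.136, 0.002]
force: [1.1, 0.2, -3.5]
gripper_width: 0.0334
grasp_force: 41.3
```

Emit:
send_rows:
  steps: [0,5.7,-50,0,0,0,5.7,-50,0,0,0,5.7,-50,0,0,0,5.7,-50,0,0,0,5.7,-50,0,0,0,5.7,-50,0,0,0,5.7,-50,0,0,0,5.7,-50,0,0]

```text
time_s: 16.8
tcp_pos: [0.4187, -0.2489, 0.1347]
tool_rot: [-0.164, 3.136, 0.001]
force: [1.2, 0.1, -4.6]
gripper_width: 0.0334
grasp_force: 41.3
```

Emit:
send_rows:
  steps: [0,5.7,-50,0,0,0,3,-30,0,0,0,0,0,30,0,0,0,0,40,0,0,0,0,22,0,0,0,0,6,0,0,0,0,0,0]

```text
time_s: 17.68
tcp_pos: [0.4185, -0.3281, 0.0365]
tool_rot: [-0.164, 3.137, 0.0]
force: [0.1, 0.4, -3.0]
gripper_width: 0.0333
grasp_force: 41.2
```

Emit:
send_rows:
  steps: [0,0,0,1.2,0,0,0,0,1,0,0,0,0,0.7,0,0,0,0,0,0]

```text
time_s: 18.18
tcp_pos: [0.4186, -0.3286, 0.0342]
tool_rot: [-0.164, 3.136, -0.002]
force: [-0.9, 1.1, 5.5]
gripper_width: 0.0336
grasp_force: 42.2
```

Emit:
send_rows:
  steps: [0.7,0,0,0,0,0.7,0,0,0,0,0.7,0,0,0,0,0.7,0,0,-20,0,0.7,0,0,-45,0,0.7,0,0,-50,0,0.7,-33.8,34.6,0,0,0.7,-33.8,34.6,0,0]

```text
time_s: 19.18
tcp_pos: [0.4791, -0.2523, 0.1492]
tool_rot: [-0.16, 3.136, -0.002]
force: [-0.0, 0.2, -0.8]
gripper_width: 0.0598
grasp_force: 0.0
```

Emit:
send_rows:
  steps: [0.7,-33.8,34.6,0,0,0.7,-33.8,34.6,0,0,0.7,-33.8,34.6,0,0,0.7,-33.8,34.6,0,0,0.7,-33.8,34.6,0,0,0.7,0,0,0,-9.7,0.7,0,0,0,-9.7,0.7,0,0,0,-9.7]

```text
time_s: 20.18
tcp_pos: [0.6282, -0.0622, 0.1477]
tool_rot: [0.956, -2.992, -0.001]
force: [0.8, -0.3, 0.2]
gripper_width: 0.06
grasp_force: 0.0
```

Emit:
send_rows:
  steps: [0.7,0,0,0,-9.7,0.7,0,0,0,-9.7,0.7,0,0,0,-9.7,0.7,0,0,0,-9.8,0.7,0,0,0,-9.8,0.7,0,0,0,0,0.7,0,0,0,0]

```text
time_s: 21.05
tcp_pos: [0.6281, -0.0626, 0.148]
tool_rot: [2.094, -2.342, -0.0]
force: [-0.5, -0.8, 0.3]
gripper_width: 0.0599
grasp_force: 0.0
```

```bash
python3 - <<'E'
from h import *
s=bot.get_state(); print(s["tcp_pos"],s["tool_rot"],s["joints"].round(2)); M=cv2.Rodrigues(s["tool_rot"])[0]; print(M.round(3),np.degrees(np.arctan2(M[1,0],M[0,0])))
c,R,t=cam("scene"); save(c,"sc2.png",None,1.56)
for x in[c]:
  c2,R2,t2=cam("top")
  for n,p in[("g",(389,317)),("b",(447,320.5))]: print(n,back(c2,R2,t2,p[0]/1.56,p[1]/1.56,.01)[:2])
E
```

```text
[ 0.62813511 -0.06258344  0.14798638] [ 2.09435249e+00 -2.34151910e+00 -4.93946502e-04] [-0.23  0.46  0.05  1.17  0.   -1.69]
[[-0.111 -0.994 -0.   ]
 [-0.994  0.111  0.   ]
 [-0.     0.    -1.   ]] -96.37844320124492
g [ 0.54389087 -0.00801798]
b [ 0.53902387 -0.09781121]
```

View pics/sc2.png

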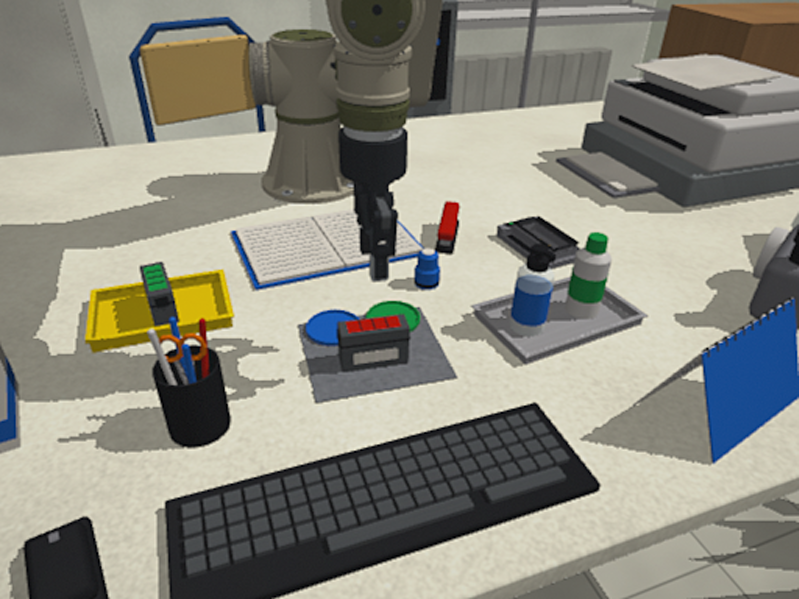

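The green pack stands in the yellow tray at (157,290), both bottles stand in the steel tray, and the charger (538,240) is empty. The gripper is centred above the red pack, so I'll descend.

Emit:
send_rows:
  steps: [0.7,0,0,40,0,0.7,0,0,40,0,0.7,0,0,22,0,0.7,0,0,12,0,0.7,0,0,0,0,0,0,0,0,0,0,0,0,0,0,0,0,0,0,0]

```text
time_s: 22.15
tcp_pos: [0.6295, -0.0629, 0.0358]
tool_rot: [-2.096, 2.337, -0.004]
force: [1.3, -0.5, 4.6]
gripper_width: 0.0333
grasp_force: 41.4
```

Emit:
send_rows:
  steps: [0,0,0,0,0,0,0,0,0,0,0,0,0,0,0]

```text
time_s: 22.52
tcp_pos: [0.6295, -0.0629, 0.0357]
tool_rot: [-2.096, 2.337, -0.004]
force: [0.9, -0.3, 5.3]
gripper_width: 0.0335
grasp_force: 41.6
```

Emit:
send_rows:
  steps: [0,0,0,-10,0,0,0,0,-30,0,0,0,0,-40,0,0,0,0,-20,0,0,-20.5,13.7,0,0,0,-40.9,27.4,0,0,0,-40.9,27.4,0,0,0,-40.9,27.4,0,0]

```text
time_s: 23.52
tcp_pos: [0.5466, 0.0912, 0.1338]
tool_rot: [2.096, -2.338, -0.002]
force: [0.5, 0.3, -3.5]
gripper_width: 0.0335
grasp_force: 40.6
```

Emit:
send_rows:
  steps: [0,-40.9,27.4,0,0,0,-40.9,27.4,0,0,0,-40.9,27.4,0,0,0,-40.9,27.4,0,0,0,-40.9,27.4,0,0,0,-20.5,13.7,0,0,0,0,0,0,9.7,0,0,0,0,9.7]

```text
time_s: 24.52
tcp_pos: [0.4216, 0.3302, 0.1338]
tool_rot: [1.667, -2.66, -0.0]
force: [-1.4, -0.7, -3.2]
gripper_width: 0.0335
grasp_force: 40.6
```

Emit:
send_rows:
  steps: [0,0,0,0,9.7,0,0,0,0,9.7,0,0,0,0,9.7,0,0,0,0,9.7,0,0,0,0,9.7,0,0,0,0,9.7,0,0,0,0,0,0,0,0,0,0]

```text
time_s: 25.52
tcp_pos: [0.4226, 0.3299, 0.134]
tool_rot: [0.174, -3.136, 0.0]
force: [-0.1, -0.6, -3.4]
gripper_width: 0.0337
grasp_force: 40.6
```

Emit:
send_rows:
  steps: [0,-2.3,-1,0,0.4,0,0,0,30,0,0,0,0,15,0,0,0,0,0,0,0,0,0,0,0]

```text
time_s: 26.15
tcp_pos: [0.4258, 0.3296, 0.0898]
tool_rot: [-0.159, 3.137, 0.001]
force: [-0.7, 0.2, -2.9]
gripper_width: 0.0336
grasp_force: 40.6
```

```bash
python3 - <<'E'
from h import *
c,R,t=cam("top"); f=c["frame"][:,:,::-1]; a=cv2.resize(f[205:295,75:150],None,fx=5,fy=5,interpolation=cv2.INTER_CUBIC)
c,R,t=cam("scene"); g=c["frame"][:,:,::-1]; b=cv2.resize(g[105:195,305:390],None,fx=5,fy=5,interpolation=cv2.INTER_CUBIC)
cv2.imwrite("pics/ins.png",np.hstack([a,b])); print(a.shape,b.shape)
E
```

```text
(450, 375, 3) (450, 425, 3)
```

View pics/ins.png

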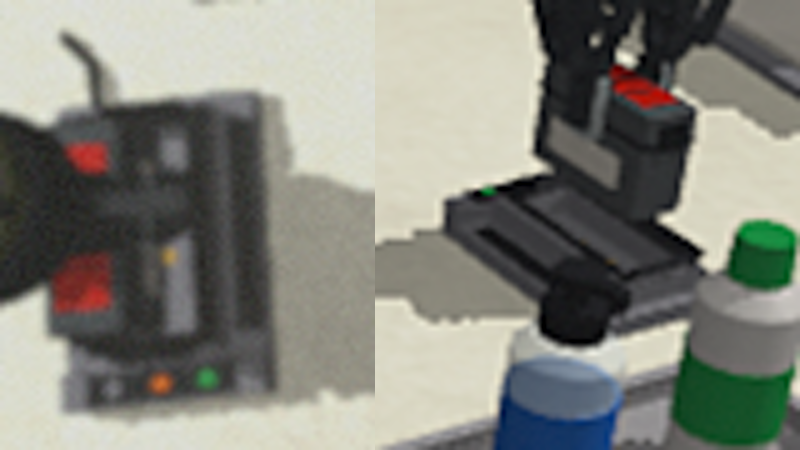

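```bash
python3 - <<'E'
from h import *
c,R,t=cam("top")
f=c["frame"].astype(int); m=(f[...,0]>130)&(f[...,1]<90)&(f[...,2]<90)
m[:, :75]=0; m[:,120:]=0; m[:205]=0; m[295:]=0
v,u=np.nonzero(m); print(u.min(),u.max(),v.min(),v.max())
z=bot.get_state()["tcp_pos"][2]+.0293
r=(u>=96)&(u<=98)   # right part near gauge edge
for uu in range(88,99):
    k=v[u==uu]
    if len(k): print(uu,k.min(),k.max(), (back(c,R,t,uu,k.min()-.5,z)[:2]*1000).round(1),(back(c,R,t,uu,k.max()+.5,z)[:2]*1000).round(1))
E
```

```text
86 108 233 283
88 265 266 [392.1 334.7] [387.9 334.4]
89 234 266 [458.1 337.1] [387.9 332.2]
90 234 266 [458.1 335. ] [387.9 330.1]
91 234 266 [458.2 332.8] [387.9 327.9]
92 234 266 [458.2 330.6] [387.9 325.8]
93 234 266 [458.2 328.5] [388.  323.7]
94 233 266 [460.4 326.5] [388.  321.5]
95 234 265 [458.2 324.1] [390.1 319.5]
96 263 265 [396.4 317.8] [390.1 317.4]
```

Emit:
send_rows:
  steps: [0,-1,0,10,0,0,0,0,7,0,0,0,0,4,0,0,0,0,4,0,0,0,0,0,0]

```text
time_s: 26.92
tcp_pos: [0.4261, 0.3294, 0.0638]
tool_rot: [0.158, -3.137, 0.0]
force: [-0.2, 0.2, -3.8]
gripper_width: 0.0334
grasp_force: 40.7
```

Emit:
send_rows:
  steps: [0,0,0,3,0,0,0,0,3,0,0,0,0,0,0]

```text
time_s: 27.3
tcp_pos: [0.4263, 0.3295, 0.058]
tool_rot: [0.158, -3.138, -0.0]
force: [0.8, -0.0, -3.9]
gripper_width: 0.0338
grasp_force: 40.7
```

In the bay with no contact. I'll continue down to about 0.0467.

Emit:
send_rows:
  steps: [0,0,0,4,0,0,0,0,4,0,0,0,0,2,0,0,0,0,0.8,0,0,0,0,0.7,0,0,0,0,0,0]

```text
time_s: 28.05
tcp_pos: [0.4263, 0.3295, 0.0468]
tool_rot: [-0.158, 3.138, 0.0]
force: [-0.7, -0.1, -3.1]
gripper_width: 0.0334
grasp_force: 40.6
```

Emit:
send_rows:
  steps: [0,0,0,0.7,0,0,0,0,0.7,0,0,0,0,0.5,0,0,0,0,0,0]

```text
time_s: 28.55
tcp_pos: [0.4264, 0.3295, 0.0467]
tool_rot: [-0.158, 3.137, 0.001]
force: [-4.2, -3.5, 11.8]
gripper_width: 0.0334
grasp_force: 42.6
```

Emit:
send_rows:
  steps: [0.7,0,0,0,0,0.7,0,0,0,0,0.7,0,0,0,0,0.7,0,0,-20,0,0.7,0,0,-50,0,0.7,0,0,-50,0,0.85,0,0,-15,5.8,0.85,0,0,0,0]

```text
time_s: 29.55
tcp_pos: [0.4273, 0.3301, 0.1811]
tool_rot: [-0.001, 3.139, 0.003]
force: [-0.5, -0.7, 0.3]
gripper_width: 0.0726
grasp_force: 0.0
```

```bash
python3 - <<'E'
from h import *
c,R,t=cam("top"); f=c["frame"][:,:,::-1]; a=cv2.resize(f[205:295,75:150],None,fx=5,fy=5,interpolation=cv2.INTER_CUBIC)
c,R,t=cam("scene"); g=c["frame"][:,:,::-1]; b=cv2.resize(g[105:195,305:390],None,fx=5,fy=5,interpolation=cv2.INTER_CUBIC)
cv2.imwrite("pics/ins2.png",np.hstack([a,b]))
E
```

```text
(no output)
```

View pics/ins2.png

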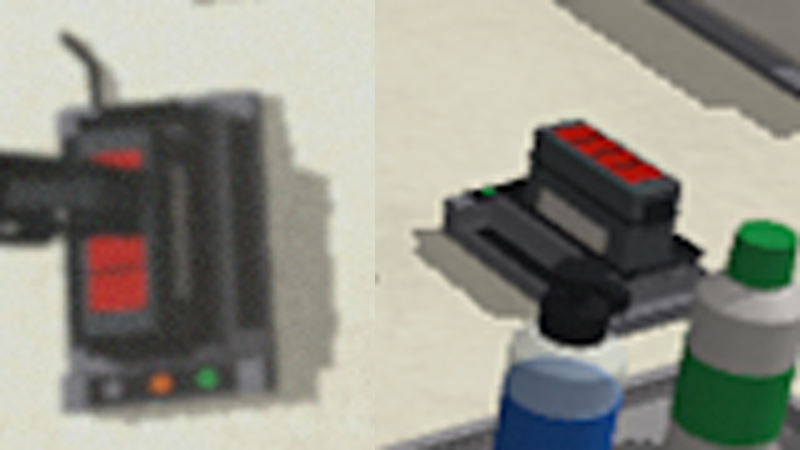

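The red pack sits straight and home in the bay, with its gauge from v=150 to 312, where the green gauge was. Next is the pump bottle.

Emit:
send_rows:
  steps: [0.85,-39.7,-29.6,0,0,0.85,-39.7,-29.6,0,0,0.85,-39.7,-29.6,0,0,0.85,-39.7,-29.6,0,0,0.85,-39.7,-29.6,0,0,0.85,0,0,0,0,0.85,0,0,0,0]

```text
time_s: 30.52
tcp_pos: [0.6236, 0.1812, 0.1778]
tool_rot: [-0.0, -3.138, 0.0]
force: [0.6, -0.8, 0.1]
gripper_width: 0.0723
grasp_force: 0.0
```

Emit:
send_rows:
  steps: [0.85,0,0,40,0,0.85,0,0,36,0,0.85,0,0,22,0,0.85,0,0,10,0,0.85,0,0,0,0,0,0,0,0,0,0,0,0,0,0,0,0,0,0,0]

```text
time_s: 31.52
tcp_pos: [0.6259, 0.1815, 0.0736]
tool_rot: [0.001, 3.139, 0.001]
force: [-1.4, -0.5, 6.5]
gripper_width: 0.0508
grasp_force: 41.9
```

Emit:
send_rows:
  steps: [0,0,0,0,0,0,0,0,0,0,0,0,0,0,0]

```text
time_s: 31.9
tcp_pos: [0.6259, 0.1815, 0.0736]
tool_rot: [0.001, 3.139, 0.001]
force: [-0.8, -1.4, 6.1]
gripper_width: 0.0506
grasp_force: 41.9
```

Emit:
send_rows:
  steps: [0,0,0,-15,0,0,0,0,-35,0,0,11,-38,-10,0,0,15,-48,0,0,0,15,-48,0,0,0,15,-48,0,0,0,15,-48,0,0,0,15,-48,0,0]

```text
time_s: 32.9
tcp_pos: [0.538, -0.0979, 0.1323]
tool_rot: [0.0, 3.141, 0.0]
force: [0.3, 0.8, -2.3]
gripper_width: 0.0505
grasp_force: 42.5
```

Emit:
send_rows:
  steps: [0,0,0,0,0,0,0,0,25,0,0,0,0,18,0,0,0,0,8,0,0,0,0,0,0]

```text
time_s: 33.52
tcp_pos: [0.5385, -0.0958, 0.0806]
tool_rot: [0.001, -3.141, -0.001]
force: [-0.3, 0.5, -2.0]
gripper_width: 0.0506
grasp_force: 42.7
```

Emit:
send_rows:
  steps: [0,-1,0,1.5,0,0,0,0,1,0,0,0,0,0.8,0,0,0,0,0.7,0,0,0,0,0,0]

```text
time_s: 34.15
tcp_pos: [0.5402, -0.0967, 0.0776]
tool_rot: [0.001, 3.14, -0.0]
force: [-1.2, -0.4, 4.2]
gripper_width: 0.0505
grasp_force: 43.1
```

Emit:
send_rows:
  steps: [0.85,0,0,0,0,0.85,0,0,0,0,0.85,0,0,0,0,0.85,0,0,-20,0,0.85,0,0,-45,0,0.85,0,0,-40,0,0.85,-5,30,0,0,0.85,-10,50,0,0]

```text
time_s: 35.15
tcp_pos: [0.5554, -0.0171, 0.1826]
tool_rot: [0.006, 3.14, -0.001]
force: [1.1, 0.5, -0.2]
gripper_width: 0.0726
grasp_force: 0.0
```

Emit:
send_rows:
  steps: [0.85,-10,50,0,0,0.85,-10,50,0,0,0.85,-10,50,0,0,0.85,-10,50,0,0,0.85,-10,50,0,0,0.85,-10,48,0,0,0.85,0,0,0,0,0.85,0,0,0,0]

```text
time_s: 36.15
tcp_pos: [0.6144, 0.2813, 0.1813]
tool_rot: [0.0, -3.141, 0.001]
force: [-0.8, -0.5, -0.0]
gripper_width: 0.0724
grasp_force: 0.0
```

Descend to about 0.066.

Emit:
send_rows:
  steps: [0.85,0,0,40,0,0.85,0,0,40,0,0.85,0,0,24,0,0.85,0,0,10,0,0.85,0,0,0,0,0,0,0,0,0,0,0,0,0,0,0,0,0,0,0]

```text
time_s: 37.15
tcp_pos: [0.6162, 0.2818, 0.0698]
tool_rot: [0.0, 3.138, 0.001]
force: [-0.6, 0.5, 6.3]
gripper_width: 0.0507
grasp_force: 42.4
```

Emit:
send_rows:
  steps: [0,0,0,0,0,0,0,0,0,0,0,0,0,0,0]

```text
time_s: 37.52
tcp_pos: [0.6162, 0.2818, 0.0698]
tool_rot: [0.0, 3.138, 0.001]
force: [0.3, 0.6, 7.2]
gripper_width: 0.0509
grasp_force: 42.4
```

Emit:
send_rows:
  steps: [0,0,0,-15,0,0,0,0,-35,0,0,9,-47,-10,0,0,12,-48,0,0,0,12,-48,0,0,0,12,-48,0,0,0,12,-48,0,0,0,12,-48,0,0]

```text
time_s: 38.52
tcp_pos: [0.5451, -0.0069, 0.1284]
tool_rot: [0.0, 3.141, 0.0]
force: [0.9, -0.1, -0.2]
gripper_width: 0.0506
grasp_force: 42.2
```

Emit:
send_rows:
  steps: [0,0,0,0,0,0,0,0,25,0,0,0,0,18,0,0,0,0,8,0,0,0,0,0,0]

```text
time_s: 39.15
tcp_pos: [0.5455, -0.0049, 0.0766]
tool_rot: [0.001, -3.141, -0.001]
force: [-0.5, 0.4, -1.2]
gripper_width: 0.0507
grasp_force: 42.4
```

Emit:
send_rows:
  steps: [0,-1,0,1.5,0,0,0,0,1,0,0,0,0,0.8,0,0,0,0,0.7,0,0,0,0,0,0]

```text
time_s: 39.78
tcp_pos: [0.5472, -0.0055, 0.0738]
tool_rot: [0.001, 3.14, 0.0]
force: [-1.1, 0.0, 5.2]
gripper_width: 0.0509
grasp_force: 43.0
```

Contact at the expected height. I'll release, go up, back off toward the robot side and check.

Emit:
send_rows:
  steps: [0.85,0,0,0,0,0.85,0,0,0,0,0.85,0,0,0,0,0.85,0,0,-20,0,0.85,0,0,-45,0,0.85,0,0,-50,0,0.85,25,40,0,0,0.85,25,50,0,0]

```text
time_s: 40.78
tcp_pos: [0.4971, 0.0846, 0.1885]
tool_rot: [0.005, 3.14, 0.0]
force: [0.6, 0.4, 0.5]
gripper_width: 0.0727
grasp_force: 0.0
```

Emit:
send_rows:
  steps: [0.85,25,50,0,0,0.85,25,50,0,0,0.85,0,0,0,0,0.85,0,0,0,0]

```text
time_s: 41.28
tcp_pos: [0.447, 0.1845, 0.1878]
tool_rot: [-0.001, 3.141, -0.0]
force: [0.6, -0.4, 0.2]
gripper_width: 0.0724
grasp_force: 0.0
```

```bash
python3 - <<'E'
from h import *
c,R,t=cam("top"); f=c["frame"][:,:,::-1]; a=cv2.resize(f,None,fx=1.56,fy=1.56)[150:480,0:799]
c,R,t=cam("scene"); g=c["frame"][:,:,::-1]; b=cv2.resize(g[100:270,40:440],None,fx=1.56,fy=1.56)
b=cv2.copyMakeBorder(b,0,0,0,a.shape[1]-b.shape[1],cv2.BORDER_CONSTANT); cv2.imwrite("pics/fin.png",np.vstack([a,b])); print(a.shape,b.shape)
E
```

```text
(330, 799, 3) (265, 799, 3)
```

View pics/fin.png

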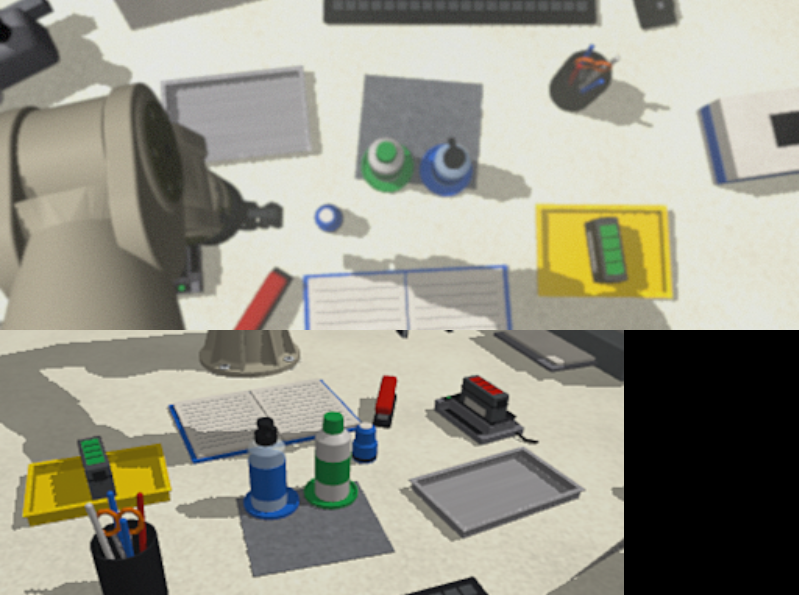

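The pump bottle stands on the blue dish at (450,160) and the cap bottle on the green dish at (386,155). The green pack is upright in the yellow tray at (605,248), the red pack is home in the charger at (486,390), and the pen cup is standing. I'm handing in the job.

```bash
python3 -c "
from rig import bot
print(bot.close_job())"
```

```text
the job is handed in; nothing more can be done
None
```

The batteries are swapped: the spent pack is home in the charger and the charged pack stands in the yellow tray, with each bottle back on its own dish and the pen cup standing; the job was handed in at about 41 s, and no verdict came back.

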